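# Scrap an old lamp crossbar down the chute

## Task

Scrap the old lamp crossbar that lies on the green ledge: without lifting it, first press it sideways, gently but plainly felt (5 to 10 N for half a second), until it bears flat along the yellow guide, then push it endwise along the guide, through the gap at the ledge's end and off the edge, so that it drops down the chute into the metal tray. The guide's setting is not known exactly, so find it by feel and never lean hard on the bar (about 25 N is too much); leave the nut jar, the screwdriver and the lamp socket where they are.

Things in the scene. Friction and masses are not known exactly. Their poses are not given: they have to be found in the camera images.
- station: Fixed scrap station: green ledge, aluminium chute and tray. Origin on the table below the ledge's drop edge, which runs along station x at y = 0. Ledge top: flat, 110 mm up, y -190 to 0, x -80 to +70 mm. The bar is pushed off towards station +y; the guide stands on its +x side, so it is pressed towards +x. Yaw and place differ each time.
- rail: Grey steel bar 14 x 190 x 24 mm fixed on the ledge's +x side, centre of underside at station (62, -95, 110) mm, axes as the station. On two brass screws it carries the yellow guide: a rigid upright fence 18 mm high, parallel to station y, y -161 to +5 mm. Its face lies at station x = 30 mm minus a setting of 0 to 14 mm that is NOT measured and differs each time.
- ledge_edge (a point): Point on the drop edge, ledge top: station (10, 0, 110) mm. Here a yellow cheek (8 mm thick, 14 mm high, y -16 to +6 mm) stands 26 mm from the guide's face on its -x side and moves with it: the 22 mm wide bar passes this gap only if it lies along the face. Once its middle is past the edge the bar tips and slides down the chute.
- crossbar: Loose dark steel lamp crossbar 22 (x) x 90 (y) x 12 (z) mm with a brass nipple in its middle, 14 mm across, 10 mm tall; 0.13 to 0.25 kg; slides easily (friction about 0.3). Origin: centre of the underside; y is its long axis. Starts flat on the ledge, clear of the guide and the gap, turned up to 0.25 rad from the station; its +y end points to the drop edge.
- tray_floor (a point): Middle of the tray's floor: station (10, 172, 5) mm. Inside, the tray spans y 85 to 260, x -30 to +50 mm, walls 45 mm high. A bent ramp (50, 37, then 19 degrees; y 0 to 105 mm, top 20 mm below the ledge) leads into it; the chute's side walls end 10 mm below the ledge top.
- nut_jar: Bystander: upright jar with blue cap, 60 mm across, 75 mm tall; origin under its centre.
- screwdriver: Bystander: screwdriver lying on the table beyond the tray's end; origin on its underside near the middle.
- lamp_socket: Bystander: upright black lamp socket, 40 mm across, 52 mm tall; origin under its centre.
There are look-alikes about, which are no part of the job. What is meant by the crossbar is not orange, and is the smaller of those in its own colour.

How it is judged:
By the outcome, as a careful person would: the job done as asked, in the order asked, and still so for the second after the job is handed in, with the robot touching nothing.
It also fails if it takes over 56 s, if anything falls off the work surface, if the arm or the gripper's body presses on something with over 40 N, if the wrist force passes 120 N, or if a joint passes its speed limit or range.

## Robot

A 6-joint arm with a two-finger parallel gripper is mounted at the origin on the work surface. World frame = base frame: x ahead of the robot, y to its left, z up, the work surface at z = 0. Lengths are in m, angles in rad, forces in N, time in s.
With the tool pointing down it reaches from about 0.225 to 0.875 m from the base axis. Payload 3.4 kg.
Tool frame: the origin (TCP) lies on the centre line of the jaws, within the pads' length; the fingertips stand 22 mm ahead of it and the grasp point (between the pads) lies 3 mm ahead of it; z points along the fingers, y is the line along which they close (so a half turn about z gives the same grasp; the last joint's range is limited). The gripper opens to 85 mm and grips with 20 to 120 N. Pads are 22 mm wide; open, the fingers measure 114 mm over their backs; the gripper's body (76 mm by 85 mm) begins 54 mm behind the grasp point. The pads swing forward as they close: fully open they stand 13 mm farther back than shut.
Start: joints at [-1.382, 0.276, 1.505, -0, 1.361, -0.121], TCP at [0.175, -0.548, 0.253] pointing down, gripper open.
Joint ranges: [-2.89, 2.89], [-0.75, 2.08], [0.22, 2.7], [-1.18, 4.32], [0.11, 2.71], [-2.7, 2.7]. Speed limits (rad/s): [2.57, 2.57, 3.14, 3.14, 3.14, 3.14].

## Interface

Orientations are given as a unit quaternion [w, x, y, z].
In Python, from rig import readout, optics, ticket gives the robot as it stands. The module is installed in compiled form; this text tells all that it offers.
- The arm moves only by the shell command python3 -m handwheel 'ROWS' [OPENING] [FORCE]. ROWS is a JSON object whose key "deltas" holds a list of rows, 1 to 5 of them, each of 4 numbers: dx, dy, dz in m, then a turn about the tool's z in rad; each row shifts and turns the commanded pose from where the row before left it, along the tool's axes as they then stand; what a row does not reach is not made up. A row lasts 1/12 s, in which the tool goes at most 0.0417 m and 0.125 rad, less where a joint would pass 70% of its speed; a pose out of reach is approached as far as the arm can. OPENING is the finger opening in m, set as the command begins (- or left out keeps the last). The fingers move at their own pace and stop on an object; FORCE is the grip in N (left out, the last holds). Time passes only in rows, so rows that do not move let the fingers close. It prints the time, the measured TCP pose, the force, the opening and the grip force at its end. Input that does not fit is refused with a message, and nothing moves.
- readout.get_state(): the state, without advancing time (a new reading comes with each control period).
- optics.get_image(name): name is "scene" or "side" or "wrist"; returns a dict with "img" (420x560x3 uint8, red, green, blue), "camera_matrix" (3x3 intrinsics, pixels), "k1" (the pictures are not rectified: a ray, as slopes to the right and down, at radius r is drawn at 1 + k1 r^2 times it, then the intrinsics apply), "T" (4x4, takes a point from camera to world coordinates); the wrist camera has in their place "hand_eye" (4x4, takes a point from camera to tool coordinates, whose origin is the TCP and whose axes are the flange's). Camera axes: x right, y down, z forward; pixel columns grow to the right and rows downward; lengths in m; the calibration is good to about 2 mm. A picture is of the moment at which its call begins: read the wrist's pose just before it. There is no depth.
- ticket.sign_off(): hands the job in; it is judged then, once.
The state is a dict: "clock": time; "qpos": joint angles; "qd": joint speeds; "effort": joint torques, N m; "position": TCP position; "ee_rot": TCP orientation; "contact_force": force on the tool from outside, world axes, zero at the start; "moment": the same for the moment, N m; "width": finger opening in m; "gripper_force": force on a finger pad.
Only numpy, scipy, OpenCV 4.12 (cv2) and the standard library are available. Lean on these libraries where they do the work, as an engineer would, in place of code of your own. Each camera call takes 0.05 s, during which the arm holds its last target. There are 200 camera calls.

## Working session

There is one attempt and no reset: what is moved stays moved. The work goes in short steps, Python scripts to look and compute and a shell command to move; the robot and the scene stay as the last step left them, time stands still between calls to the robot, and variables do not carry over. Pictures are saved under pics/ and viewed, at most 11 in all, crops included, and the job is handed in when it is done.

```bash
mkdir -p pics; cat > h.py <<'E'
import numpy as np, cv2
from rig import readout, optics, ticket
from scipy.spatial.transform import Rotation as R
def grab(n):
    s=readout.get_state(); d=optics.get_image(n)
    if n=='wrist':
        q=s['ee_rot']; T=np.eye(4); T[:3,:3]=R.from_quat([q[1],q[2],q[3],q[0]]).as_matrix(); T[:3,3]=s['position']
        d['T']=T@np.array(d['hand_eye'])
    return d
def rays(d,px):
    K=np.array(d['camera_matrix']); k=float(d['k1'])
    u=cv2.undistortPoints(np.array(px,float).reshape(-1,1,2),K,np.array([k,0,0,0.])).reshape(-1,2)
    T=np.array(d['T']); v=np.c_[u,np.ones(len(u))]@T[:3,:3].T
    return T[:3,3],v
def plane(d,px,z):
    o,v=rays(d,px); return o+v*((z-o[2])/v[:,2])[:,None]
def save(d,f): cv2.imwrite(f,d['img'][:,:,::-1])
E
python3 - <<'E'
from h import *
s=readout.get_state(); print(s)
ims=[grab(n) for n in('scene','side','wrist')]
for n,d in zip(('scene','side','wrist'),ims):
    save(d,f'pics/{n}0.png'); print(n,d['k1'],np.round(d['T'],3).tolist())
import pickle; pickle.dump(ims,open('ims0.pkl','wb'))
E
```

```text
{'clock': 0.0, 'qpos': array([-1.38203994e+00,  2.76574929e-01,  1.50612361e+00,  1.86498320e-05,
        1.36069809e+00, -1.20983826e-01]), 'qd': array([-1.26258400e-07,  1.21382842e-03, -1.07547289e-03, -1.54868315e-05,
       -9.43567799e-04, -4.89072557e-04]), 'effort': array([ 7.77792975e-04, -4.16768289e+01, -2.45807666e+01,  2.05225360e-04,
        1.13855608e-02, -1.18960398e-05]), 'position': array([ 0.17518451, -0.54715445,  0.25245491]), 'ee_rot': array([-9.01779263e-04,  9.88031475e-01,  1.54249767e-01, -2.14463004e-05]), 'contact_force': array([ 0.63089019, -0.35491937,  0.19833551]), 'moment': array([ 0.00399481, -0.00260021,  0.0370163 ]), 'gripper_force': 0.0, 'width': 0.0851638276382022}
scene -0.030561757519077554 [[0.285, 0.781, -0.555, 1.206], [0.959, -0.233, 0.164, -0.172], [-0.002, -0.579, -0.815, 1.02], [0.0, 0.0, 0.0, 1.0]]
side -0.12441654881775611 [[-0.999, -0.045, 0.024, 0.518], [-0.049, 0.722, -0.69, 0.855], [0.014, -0.69, -0.723, 0.971], [0.0, 0.0, 0.0, 1.0]]
wrist 0.025145523608676223 [[0.303, -0.903, -0.305, 0.253], [-0.953, -0.288, -0.096, -0.521], [-0.001, 0.32, -0.948, 0.375], [0.0, 0.0, 0.0, 1.0]]
```

View pics/scene0.png

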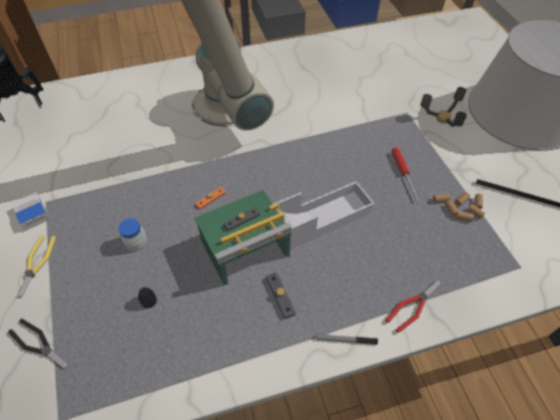

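View pics/side0.png

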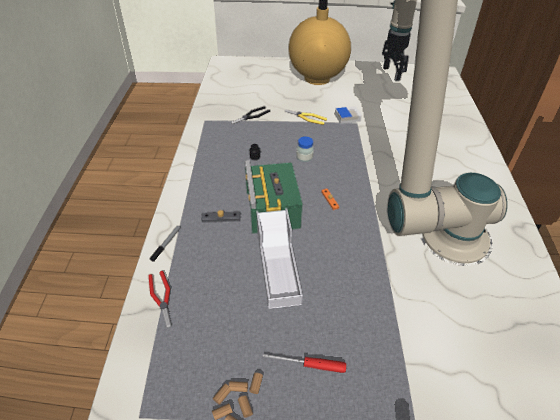

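Three crossbars are visible in the scene picture. The orange one at (210,197) has the wrong colour. The dark one on the table at (281,295) is the larger of the dark pair. The dark one on the ledge at (240,218) is smaller, so it is the one meant. In the side picture it is at (277,183), and the tray runs to (282,290). I'll confirm this in one enlarged crop.

```bash
python3 - <<'E'
from h import *
import pickle
a,b,c=pickle.load(open('ims0.pkl','rb'))
A=cv2.resize(a['img'][180:280,190:300],None,fx=5,fy=5,interpolation=cv2.INTER_CUBIC)[:500]
B=cv2.resize(b['img'][155:240,240:305],None,fx=4.6*1.0,fy=4.6,interpolation=cv2.INTER_CUBIC)
print(A.shape,B.shape)
o=np.zeros((500,800,3),np.uint8); o[:,:500]=A[:,:500]; h=min(500,B.shape[0]); o[:h,501:501+min(299,B.shape[1])]=B[:h,:299]
cv2.imwrite('pics/crop0.png',o[:,:,::-1])
E
```

```text
(500, 550, 3) (391, 299, 3)
```

View pics/crop0.png

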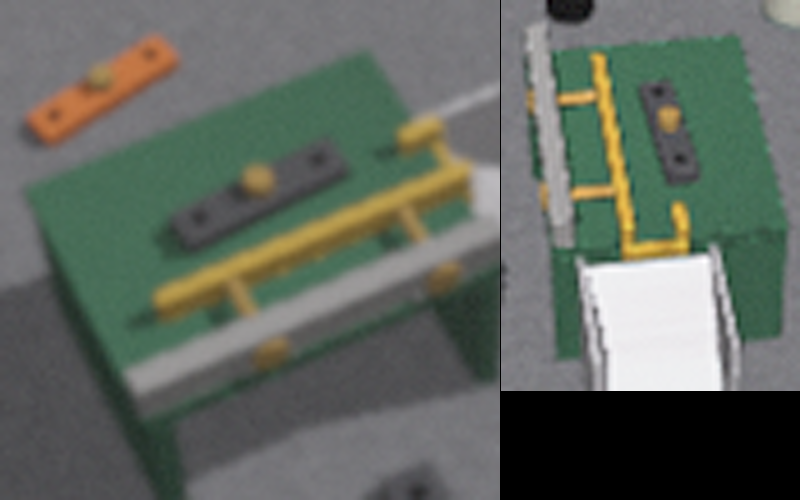

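```bash
python3 - <<'E'
from h import *
import pickle
a,b,c=pickle.load(open('ims0.pkl','rb'))
A=lambda *p:np.array(p)/5+[190,180]-.4
B=lambda *p:(np.array(p)-[501,0])/4.6+[240,155]-.4
f=lambda n,P:print(n,np.round(P,4).tolist())
# ledge -x edge, both views
f('ledge scene(-x back,-x front)',plane(a,A((25,188),(368,52)),.11))
f('ledge side(-x back,-x front)',plane(b,B((740,38),(787,226)),.11))
f('rail top scene (outer bottom left back)',plane(a,A((128,372),(140,390)),.134))
f('guide top scene',plane(a,A((157,292),(468,165)),.128))
f('guide top side',plane(b,B((600,55),(629,245)),.128))
def bar(d,roi,n):
    x0,y0,x1,y1=roi; im=d['img'][y0:y1,x0:x1].astype(int); hsv=cv2.cvtColor(d['img'][y0:y1,x0:x1],cv2.COLOR_RGB2HSV)
    m=((hsv[...,1]<75)&(hsv[...,2]<110)).astype(np.uint8)
    k,l,s,ce=cv2.connectedComponentsWithStats(m)
    i=1+np.argmax(s[1:,4]); ys,xs=np.nonzero(l==i)
    P=plane(d,np.c_[xs+x0,ys+y0],.120)[:,:2]
    r=cv2.minAreaRect((P*1000).astype(np.float32)); print(n,s[i],r,P.mean(0))
    cnt=cv2.boxPoints(r);print(cnt.tolist())
bar(a,(220,204,264,236),'bar scene'); bar(b,(268,168,288,198),'bar side')
def nip(d,roi,n):
    x0,y0,x1,y1=roi; hsv=cv2.cvtColor(d['img'][y0:y1,x0:x1],cv2.COLOR_RGB2HSV)
    m=(hsv[...,0]>10)&(hsv[...,0]<30)&(hsv[...,1]>90)&(hsv[...,2]>90); ys,xs=np.nonzero(m)
    f(n,plane(d,[[xs.mean()+x0,ys.mean()+y0]],.129))
nip(a,(236,210,247,220),'nip scene'); nip(b,(271,175,282,186),'nip side')
E
```

```text
ledge scene(-x back,-x front) [[0.5205, -0.1861, 0.11], [0.486, -0.0017, 0.11]]
ledge side(-x back,-x front) [[0.5209, -0.1803, 0.11], [0.4861, 0.001, 0.11]]
rail top scene (outer bottom left back) [[0.6532, -0.1597, 0.134], [0.664, -0.1564, 0.134]]
guide top scene [[0.6107, -0.1376, 0.128], [0.582, 0.0227, 0.128]]
guide top side [[0.6141, -0.1348, 0.128], [0.5823, 0.0411, 0.128]]
bar scene [  3   3  38  24 382] ((563.5091552734375, -77.81840515136719), (33.17374038696289, 96.84712219238281), 14.284355163574219) [ 0.56495201 -0.07795978]
[[535.4873657226562, -34.984500885009766], [559.3828735351562, -128.83740234375], [591.5309448242188, -120.65231323242188], [567.6354370117188, -26.799407958984375]]
bar side [  2   4  14  24 163] ((564.070556640625, -71.86968994140625), (24.19964599609375, 103.45720672607422), 15.539608001708984) [ 0.56320553 -0.06759562]
[[538.5546875, -25.273597717285156], [566.2713623046875, -124.94898223876953], [589.58642578125, -118.46578216552734], [561.8697509765625, -18.79039764404297]]
nip scene [[0.5626, -0.0774, 0.129]]
nip side [[0.5646, -0.0737, 0.129]]
```

The enlarged crop confirms it: the small dark bar lies on the ledge with its nipple at scene (241,216). The guide stands below it in the scene picture, with the cheek gap at the upper right. From the measurements, the station origin is about (0.565, 0.015), its yaw about 0.184, and the bar sits at station (-18, -89) mm. The ledge edges and the rail corner agree with the given sizes to a few mm. The guide face is at roughly station x = 18 mm.

I'll turn the tool parallel to the station and hover at station (-55, -89).

```bash
python3 -m handwheel '{"deltas":[[0, 0, 0, 0.124], [0.0288, -0.0261, 0, 0], [0.0288, -0.0261, 0, 0], [0.0288, -0.0261, 0, 0], [0.0288, -0.0261, 0, 0]]}' 0.04 30
python3 -m handwheel '{"deltas":[[0.0288, -0.0261, 0, 0], [0.0288, -0.0261, 0, 0], [0.0288, -0.0261, 0, 0], [0.0288, -0.0261, 0, 0], [0.0288, -0.0261, 0, 0]]}'
python3 -m handwheel '{"deltas":[[0.0288, -0.0261, 0, 0], [0.0288, -0.0261, 0, 0], [0.0288, -0.0261, 0, 0], [0.0288, -0.0261, 0, 0], [0.0288, -0.0261, 0, 0]]}'
python3 -m handwheel '{"deltas":[[0.0288, -0.0261, 0, 0], [0, 0, 0, 0], [0, 0, 0, 0]]}'
```

```text
clock: 0.57
position: [0.2697, -0.4223, 0.2529]
ee_rot: [-0.0, 0.996, 0.092, -0.0]
contact_force: [0.1, 0.3, 0.0]
width: 0.0398
gripper_force: 0.0
clock: 0.98
position: [0.3872, -0.2671, 0.2532]
ee_rot: [0.0, 0.996, 0.093, -0.0]
contact_force: [0.3, -0.8, 0.4]
width: 0.0404
gripper_force: 0.0
clock: 1.4
position: [0.5047, -0.1122, 0.2532]
ee_rot: [0.0, 0.996, 0.093, -0.0]
contact_force: [0.3, -0.3, 0.9]
width: 0.0402
gripper_force: 0.0
clock: 1.65
position: [0.5281, -0.0814, 0.2527]
ee_rot: [-0.0, 0.995, 0.095, -0.001]
contact_force: [0.2, -0.9, -0.1]
width: 0.0397
gripper_force: 0.0
```

```bash
python3 - <<'E'
from h import *
import pickle
s=readout.get_state(); q=s['ee_rot']; print(s['position'],R.from_quat([q[1],q[2],q[3],q[0]]).as_matrix().round(4).tolist())
d=grab('wrist'); pickle.dump(d,open('w1.pkl','wb')); save(d,'pics/w1.png')
E
```

```text
[ 0.52813693 -0.08139512  0.25269481] [[0.982, 0.1887, -0.0011], [0.1887, -0.982, 0.0], [-0.0011, -0.0002, -1.0]]
```

View pics/w1.png

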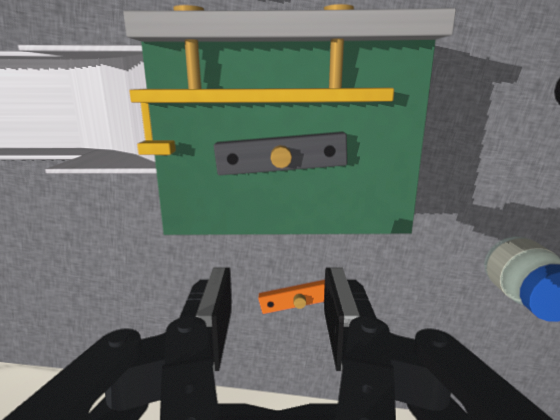

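The wrist picture is clear: the bar is centred near (281,157) and the guide runs from (132,96) to (393,95). The cheek is at (155,148), the ledge's -x corners are at (163,234) and (412,233), and the jar is at (535,280). I'll measure from it.

```bash
python3 - <<'E'
from h import *
import pickle
d=pickle.load(open('w1.pkl','rb'))
L=plane(d,[(163,234),(412,233.5)],.11)[:,:2]; print('ledge',L.round(4).tolist(),np.linalg.norm(L[0]-L[1]))
y=(L[0]-L[1])/np.linalg.norm(L[0]-L[1]); x=np.array([y[1],-y[0]]); o=L[0]+.08*x; print('yaw',np.arctan2(x[1],x[0]),'origin',o)
S=lambda n,px,z:print(n,[(round(float((p-o)@x*1e3),1),round(float((p-o)@y*1e3),1)) for p in plane(d,px,z)[:,:2]])
S('guide top -x edge',[(133,101),(392,101)],.128)
S('guide top +x edge',[(133,90),(392,90)],.128)
S('rail top',[(128,37),(452,35)],.134)
S('cheek top',[(139,143),(172,143)],.124)
S('bar top',[(216,143),(345,133),(347,160),(218,171)],.122)
S('nip',[(281,156)],.132)
s=readout.get_state()['position'][:2]; print('tcp',(s-o)@x*1e3,(s-o)@y*1e3)
E
```

```text
ledge [[0.4846, 0.0006], [0.5207, -0.1866]] 0.19068416346667424
yaw 0.19040323584669516 origin [0.5631642 0.0157675]
guide top -x edge [(18.6, 3.6), (18.3, -160.6)]
guide top +x edge [(25.2, 2.8), (25.0, -159.9)]
rail top [(54.7, -0.4), (55.2, -189.9)]
cheek top [(-8.5, 4.7), (-8.4, -17.3)]
bar top [(-8.8, -46.3), (-2.3, -133.1), (-20.6, -135.5), (-28.0, -46.6)]
nip [(-15.8, -90.1)]
tcp -53.81580756054197 -89.78659324589111
```

```bash
python3 -m handwheel '{"deltas":[[0, 0, 0.035, 0], [0, 0, 0.035, 0], [0, 0, 0.03, 0], [0, 0, 0.008, 0], [0, 0, 0, 0]]}'
python3 -m handwheel '{"deltas":[[0, 0, 0.002, 0], [0, 0, 0.002, 0], [0, 0, 0, 0]]}'
python3 -m handwheel '{"deltas":[[0, 0, 0.0015, 0], [0, 0, 0, 0]]}'
```

```text
clock: 2.12
position: [0.525, -0.0839, 0.1431]
ee_rot: [-0.001, 0.996, 0.092, -0.003]
contact_force: [-0.3, 0.7, 0.4]
width: 0.0399
gripper_force: 0.0
clock: 2.37
position: [0.5285, -0.0838, 0.1429]
ee_rot: [0.001, 0.996, 0.092, 0.002]
contact_force: [-0.5, 1.3, -0.5]
width: 0.0402
gripper_force: 0.0
clock: 2.53
position: [0.528, -0.0833, 0.1407]
ee_rot: [0.0, 0.996, 0.093, 0.001]
contact_force: [0.8, -0.2, -1.3]
width: 0.0398
gripper_force: 0.0
```

```bash
for i in 1 2; do python3 -m handwheel '{"deltas":[[0, 0, 0.001, 0], [0, 0, 0, 0]]}' | egrep 'pos|contact'; done;  python3 -m handwheel '{"deltas":[[0, 0, 0.001, 0], [0, 0, 0, 0]]}' | egrep 'pos|contact'; python3 - <<'E'
from h import *
d=grab('side'); save(dict(img=cv2.resize(d['img'][120:260,220:340],None,fx=5,fy=4.2)),'pics/side1.png')
E
```

```text
position: [0.5276, -0.083, 0.139]
contact_force: [-0.4, -0.7, 0.3]
position: [0.5275, -0.083, 0.1377]
contact_force: [0.4, 0.2, 0.7]
position: [0.5274, -0.0831, 0.1366]
contact_force: [-0.6, -1.0, -0.1]
```

View pics/side1.png

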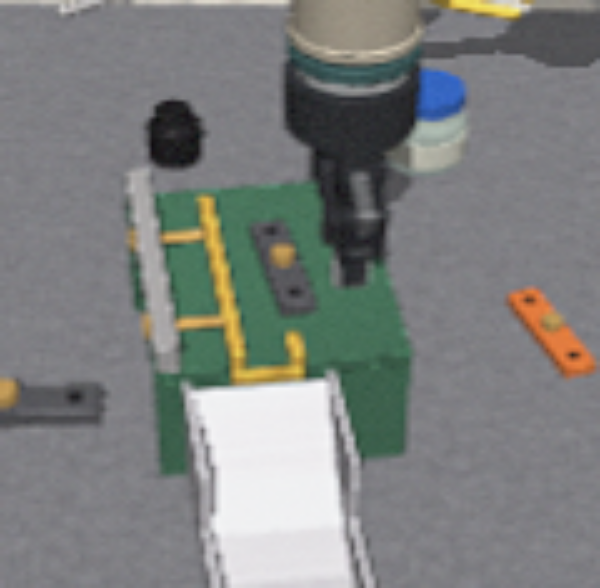

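The picture shows the fingers down on the ledge's -x side near (355,270), clear of the bar, with the tips just above the ledge. I'll feel further down.

```bash
for i in 1; do python3 -m handwheel '{"deltas":[[0, 0, 0.001, 0], [0, 0, 0, 0]]}' | egrep 'pos|contact'; done;  python3 -m handwheel '{"deltas":[[0, 0, 0.001, 0], [0, 0, 0, 0]]}' | egrep 'pos|contact';python3 -m handwheel '{"deltas":[[0, 0, 0.001, 0], [0, 0, 0, 0]]}' | egrep 'pos|contact'
```

```text
position: [0.5274, -0.0831, 0.1356]
contact_force: [-0.2, -0.6, -0.0]
position: [0.5274, -0.0831, 0.1346]
contact_force: [0.4, 0.6, -0.7]
position: [0.5275, -0.0831, 0.1336]
contact_force: [-0.1, 0.5, -0.2]
```

```bash
python3 -m handwheel '{"deltas":[[0.003, 0, 0, 0], [0.003, 0, 0, 0], [0.003, 0, 0, 0], [0.003, 0, 0, 0], [0.003, 0, 0, 0]]}' | egrep 'pos|contact'; python3 -m handwheel '{"deltas":[[0.003, 0, 0, 0], [0.003, 0, 0, 0], [0.003, 0, 0, 0], [0.003, 0, 0, 0], [0, 0, 0, 0]]}' | egrep 'pos|contact';  python3 -m handwheel '{"deltas":[[0.002, 0, 0, 0], [0.002, 0, 0, 0], [0.002, 0, 0, 0], [0, 0, 0, 0]]}' | egrep 'pos|contact'
```

```text
position: [0.5426, -0.0803, 0.1338]
contact_force: [-0.3, -0.2, -0.6]
position: [0.5549, -0.0781, 0.1338]
contact_force: [-0.1, 0.1, -0.3]
position: [0.5605, -0.077, 0.1338]
contact_force: [-0.2, 0.8, 0.5]
```

```bash
python3 - <<'E'
from h import *
d=grab('wrist'); save(d,'pics/w2.png')
E
```

```text
(no output)
```

View pics/w2.png

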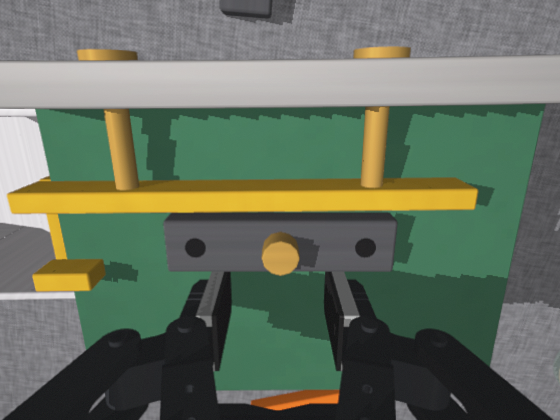

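The bar is now squared against both fingers, its back edge near row 270, and lies parallel to the guide (lower edge near row 212) with a few mm to go. I'll advance 1 mm at a time.

```bash
python3 -m handwheel '{"deltas":[[0.001, 0, 0, 0], [0.001, 0, 0, 0], [0, 0, 0, 0]]}' | egrep 'pos|contact'; python3 -m handwheel '{"deltas":[[0.001, 0, 0, 0], [0, 0, 0, 0]]}' | egrep 'pos|contact';  python3 -m handwheel '{"deltas":[[0.0005, 0, 0, 0], [0, 0, 0, 0]]}' | egrep 'pos|contact';
```

```text
position: [0.5621, -0.0766, 0.1338]
contact_force: [0.1, 1.0, 0.7]
position: [0.563, -0.0764, 0.1338]
contact_force: [-0.1, 0.8, -0.8]
position: [0.5635, -0.0764, 0.1338]
contact_force: [-0.8, -0.4, -0.1]
```

```bash
python3 -m handwheel '{"deltas":[[0.0005, 0, 0, 0], [0, 0, 0, 0]]}' | egrep 'pos|contact'; python3 -m handwheel '{"deltas":[[0.0005, 0, 0, 0], [0, 0, 0, 0]]}' | egrep 'pos|contact';  python3 -m handwheel '{"deltas":[[0.0005, 0, 0, 0], [0, 0, 0, 0]]}' | egrep 'pos|contact';
```

```text
position: [0.564, -0.0763, 0.1338]
contact_force: [-0.2, -0.0, 1.0]
position: [0.5645, -0.0762, 0.1338]
contact_force: [-0.3, 0.5, -0.1]
position: [0.565, -0.0761, 0.1338]
contact_force: [-0.1, -0.2, -0.2]
```

```bash
python3 -m handwheel '{"deltas":[[0.0005, 0, 0, 0], [0, 0, 0, 0]]}' | egrep 'pos|contact'; python3 -m handwheel '{"deltas":[[0.0005, 0, 0, 0], [0, 0, 0, 0]]}' | egrep 'pos|contact'
```

```text
position: [0.5655, -0.076, 0.1338]
contact_force: [-1.2, -0.0, -0.6]
position: [0.5657, -0.076, 0.1337]
contact_force: [-0.9, 0.5, -0.2]
```

```bash
python3 -m handwheel '{"deltas":[[0.0005, 0, 0, 0], [0, 0, 0, 0]]}' | egrep 'pos|contact'
```

```text
position: [0.5659, -0.0759, 0.1337]
contact_force: [-1.7, -1.5, 0.8]
```

```bash
python3 -m handwheel '{"deltas":[[0.0005, 0, 0, 0], [0, 0, 0, 0]]}' | egrep 'pos|contact'
```

```text
position: [0.5659, -0.0759, 0.1337]
contact_force: [-4.6, -2.0, 2.0]
```

```bash
python3 -m handwheel '{"deltas":[[0.0003, 0, 0, 0], [0, 0, 0, 0]]}' | egrep 'pos|contact'
```

```text
position: [0.566, -0.0759, 0.1337]
contact_force: [-5.4, -2.2, 3.0]
```

```bash
python3 -m handwheel '{"deltas":[[0.0002, 0, 0, 0], [0, 0, 0, 0]]}' | egrep 'pos|contact'
```

```text
position: [0.566, -0.0759, 0.1337]
contact_force: [-4.7, -2.9, 3.1]
```

```bash
python3 -m handwheel '{"deltas":[[0.0004, 0, 0, 0], [0, 0, 0, 0]]}' | egrep 'pos|contact'
```

```text
position: [0.566, -0.0759, 0.1336]
contact_force: [-5.8, -2.8, 3.7]
```

```bash
python3 -m handwheel '{"deltas":[[0, 0, 0, 0], [0, 0, 0, 0]]}' | egrep 'pos|contact'
```

```text
position: [0.566, -0.0759, 0.1336]
contact_force: [-6.0, -1.4, 3.7]
```

```bash
python3 -m handwheel '{"deltas":[[0.0005, 0, 0, 0], [0, 0, 0, 0], [0, 0, 0, 0]]}' | egrep 'pos|contact'; for i in 1; do python3 -m handwheel '{"deltas":[[0, 0, 0, 0], [0, 0, 0, 0], [0, 0, 0, 0]]}' | egrep 'pos|contact'; done; python3 -m handwheel '{"deltas":[[0, 0, 0, 0], [0, 0, 0, 0], [0, 0, 0, 0]]}' | egrep 'clock|pos|contact'; python3 -m handwheel '{"deltas":[[0, 0, 0, 0], [0, 0, 0, 0], [0, 0, 0, 0]]}' | egrep 'clock|pos|contact'
python3 - <<'E'
from h import *
d=grab('wrist'); save(d,'pics/w3.png')
E
```

```text
position: [0.5661, -0.0759, 0.1337]
contact_force: [-7.4, -2.5, 3.7]
position: [0.5661, -0.0759, 0.1336]
contact_force: [-7.3, -3.6, 3.2]
clock: 7.97
position: [0.5661, -0.0759, 0.1336]
contact_force: [-6.6, -2.6, 4.0]
clock: 8.22
position: [0.5661, -0.0759, 0.1336]
contact_force: [-7.3, -2.4, 3.6]
```

View pics/w3.png

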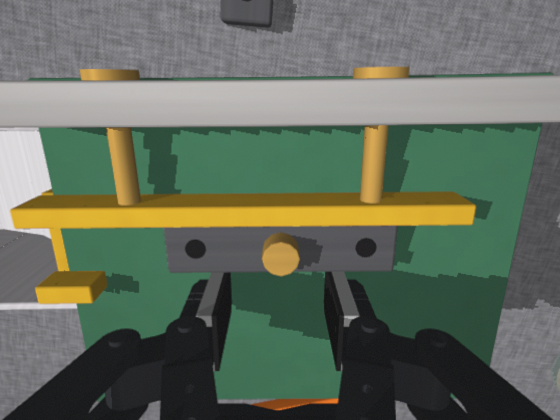

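The bar now lies flat along the guide: there is no gap along row 227 from columns 167 to 394, and about 7.5 N was held for about 1 s. Next I back off, lift, close the fingers and go behind its rear end.

```bash
python3 -m handwheel '{"deltas":[[-0.003, 0, 0, 0], [-0.006, 0, 0, 0], [-0.01, 0, 0, 0], [0, 0, -0.03, 0], [0, 0, -0.03, 0]]}' | egrep 'pos|contact'; python3 -m handwheel '{"deltas":[[0, 0, 0, 0], [0.013, 0.024, 0, 0], [0.013, 0.024, 0, 0], [0.0115, 0.0234, 0, 0], [0, 0, 0, 0]]}' 0 30| egrep 'pos|contact'; python3 -m handwheel '{"deltas":[[0, 0, 0, 0], [0, 0, 0, 0], [0, 0, 0, 0]]}' | egrep 'pos|contact|width'
python3 - <<'E'
from h import *
o=np.array([.56316,.01577]);a=.1904;x=np.array([np.cos(a),np.sin(a)]);y=np.array([-x[1],x[0]])
p=readout.get_state()['position'][:2]-o;print(p@x,p@y)
E
```

```text
position: [0.5473, -0.0784, 0.1926]
contact_force: [1.3, 0.2, 1.8]
position: [0.6028, -0.1462, 0.1937]
contact_force: [0.7, -0.4, -0.0]
position: [0.5987, -0.1413, 0.1936]
contact_force: [0.0, 0.4, 0.5]
width: -0.0002
0.005177619780546171 -0.16098098669261737
```

```bash
python3 -m handwheel '{"deltas":[[-0.001, 0.002, 0.02, 0], [0, 0, 0.02, 0], [0, 0, 0.002, 0], [0, 0, 0, 0]]}' | egrep 'pos|contact'; 
python3 - <<'E'
from h import *
d=grab('wrist'); save(d,'pics/w4.png')
E
```

```text
position: [0.5976, -0.1432, 0.1508]
contact_force: [-0.4, 0.4, 0.3]
```

View pics/w4.png

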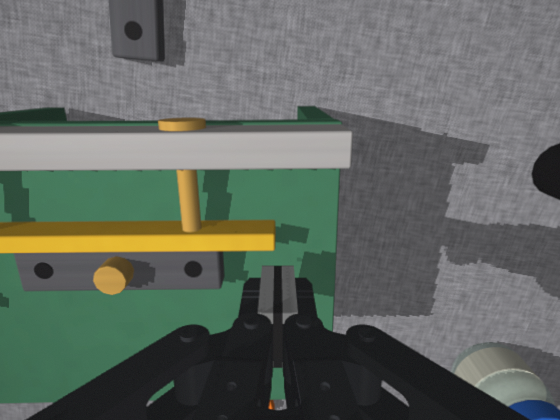

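The bar is still flat on the guide, with its rear end at column 221. The shut fingers at (277,290) stand behind it, just clear of the guide. I'll feel down.

```bash
python3 -m handwheel '{"deltas":[[0, 0, 0.003, 0], [0, 0, 0.003, 0], [0, 0, 0, 0]]}' | egrep 'pos|contact';  python3 -m handwheel '{"deltas":[[0, 0, 0.002, 0], [0, 0, 0.002, 0], [0, 0, 0, 0]]}' | egrep 'pos|contact'; python3 -m handwheel '{"deltas":[[0, 0, 0.002, 0], [0, 0, 0.002, 0], [0, 0, 0, 0]]}' | egrep 'pos|contact'
```

```text
position: [0.5991, -0.1443, 0.1461]
contact_force: [0.1, -0.3, 0.4]
position: [0.5988, -0.1443, 0.1415]
contact_force: [-0.8, -0.5, -0.1]
position: [0.5987, -0.1443, 0.1373]
contact_force: [-0.2, 0.0, 0.1]
```

```bash
python3 -m handwheel '{"deltas":[[0, 0, 0.001, 0], [0, -0.004, 0, 0], [0, -0.004, 0, 0], [0, -0.004, 0, 0], [0, 0, 0, 0]]}' | egrep 'pos|contact';  python3 -m handwheel '{"deltas":[[0, -0.003, 0, 0], [0, -0.003, 0, 0], [0, -0.003, 0, 0], [0, -0.003, 0, 0], [0, 0, 0, 0]]}' | egrep 'pos|contact'; python3 -m handwheel '{"deltas":[[0, -0.004, 0, 0], [0, -0.004, 0, 0], [0, -0.004, 0, 0], [0, -0.004, 0, 0], [0, 0, 0, 0]]}' | egrep 'pos|contact'
```

```text
position: [0.5965, -0.1315, 0.1369]
contact_force: [0.6, 0.7, -0.9]
position: [0.5944, -0.1201, 0.1369]
contact_force: [-0.5, 0.4, -0.1]
position: [0.5912, -0.104, 0.1368]
contact_force: [0.3, -0.1, -0.2]
```

```bash
python3 - <<'E'
from h import *
d=grab('wrist'); save(d,'pics/w5.png')
E
```

```text
(no output)
```

View pics/w5.png

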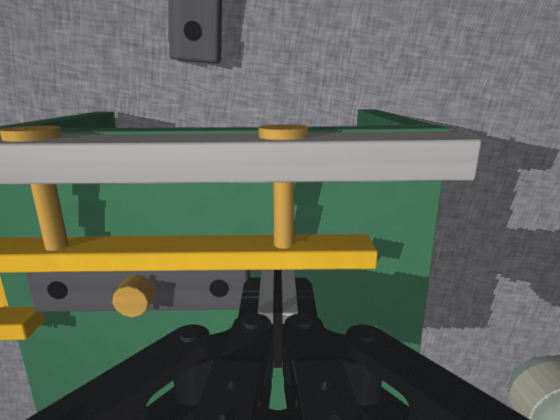

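The fingers are on the bar's rear end near column 248, it lies flat along the guide, and its front is about to enter the gap beside the cheek at (15,320). I'll go on slowly and watch the force.

```bash
python3 -m handwheel '{"deltas":[[0, -0.003, 0, 0], [0, -0.003, 0, 0], [0, -0.003, 0, 0], [0, 0, 0, 0]]}' | egrep 'pos|contact';  python3 -m handwheel '{"deltas":[[0, -0.003, 0, 0], [0, -0.003, 0, 0], [0, -0.003, 0, 0], [0, -0.003, 0, 0], [0, 0, 0, 0]]}' | egrep 'pos|contact'; python3 -m handwheel '{"deltas":[[0, -0.003, 0, 0], [0, -0.003, 0, 0], [0, -0.003, 0, 0], [0, -0.003, 0, 0], [0, 0, 0, 0]]}' | egrep 'pos|contact'
```

```text
position: [0.5897, -0.0955, 0.1368]
contact_force: [-0.1, -0.2, 0.1]
position: [0.5875, -0.0836, 0.1368]
contact_force: [0.6, -1.3, 0.3]
position: [0.5853, -0.0719, 0.1368]
contact_force: [-0.1, -0.2, -0.4]
```

```bash
python3 -m handwheel '{"deltas":[[0, -0.003, 0, 0], [0, -0.003, 0, 0], [0, -0.003, 0, 0], [0, -0.003, 0, 0], [0, 0, 0, 0]]}' | egrep 'pos|contact';  python3 -m handwheel '{"deltas":[[0, -0.003, 0, 0], [0, -0.003, 0, 0], [0, -0.003, 0, 0], [0, -0.003, 0, 0], [0, 0, 0, 0]]}' | egrep 'pos|contact'; python3 -m handwheel '{"deltas":[[0, -0.003, 0, 0], [0, -0.003, 0, 0], [0, -0.003, 0, 0], [0, 0, 0, 0]]}' | egrep 'clock|pos|contact'
python3 - <<'E'
from h import *
d=grab('side'); w=grab('wrist'); 
A=cv2.resize(d['img'][150:310,220:340],(450,600)); B=cv2.resize(w['img'][:,0:350],(350,420)); o=np.zeros((600,800,3),np.uint8); o[:,:450]=A; o[:420,450:]=B
cv2.imwrite('pics/c6.png',o[:,:,::-1])
E
```

```text
position: [0.5831, -0.0601, 0.1368]
contact_force: [0.1, 0.2, 0.1]
position: [0.5808, -0.0483, 0.1368]
contact_force: [-0.1, 0.7, -0.0]
clock: 14.12
position: [0.5792, -0.0395, 0.1368]
contact_force: [0.3, 0.2, -0.1]
```

View pics/c6.png

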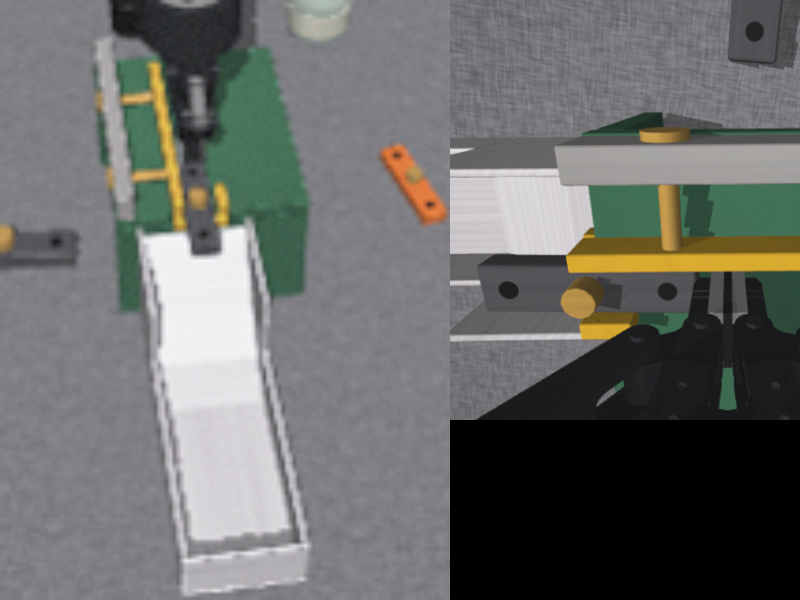

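The bar's front overhangs the chute, its nipple is at the edge between the guide and the cheek, and it still lies along the guide. A bit more should tip it.

```bash
python3 -m handwheel '{"deltas":[[0, -0.003, 0, 0], [0, -0.003, 0, 0], [0, -0.003, 0, 0], [0, -0.003, 0, 0], [0, 0, 0, 0]]}' | egrep 'pos|contact';  python3 -m handwheel '{"deltas":[[0, -0.003, 0, 0], [0, -0.003, 0, 0], [0, -0.003, 0, 0], [0, 0, 0, 0], [0, 0, 0, 0]]}' | egrep 'pos|contact'
python3 - <<'E'
from h import *
d=grab('side'); w=grab('wrist'); 
A=cv2.resize(d['img'][150:310,220:340],(450,600)); B=cv2.resize(w['img'][:,0:350],(350,420)); o=np.zeros((600,800,3),np.uint8); o[:,:450]=A; o[:420,450:]=B
cv2.imwrite('pics/c7.png',o[:,:,::-1])
E
```

```text
position: [0.5769, -0.0276, 0.1368]
contact_force: [-0.8, 0.6, 0.1]
position: [0.5754, -0.0193, 0.1368]
contact_force: [0.6, -0.8, 0.0]
```

View pics/c7.png

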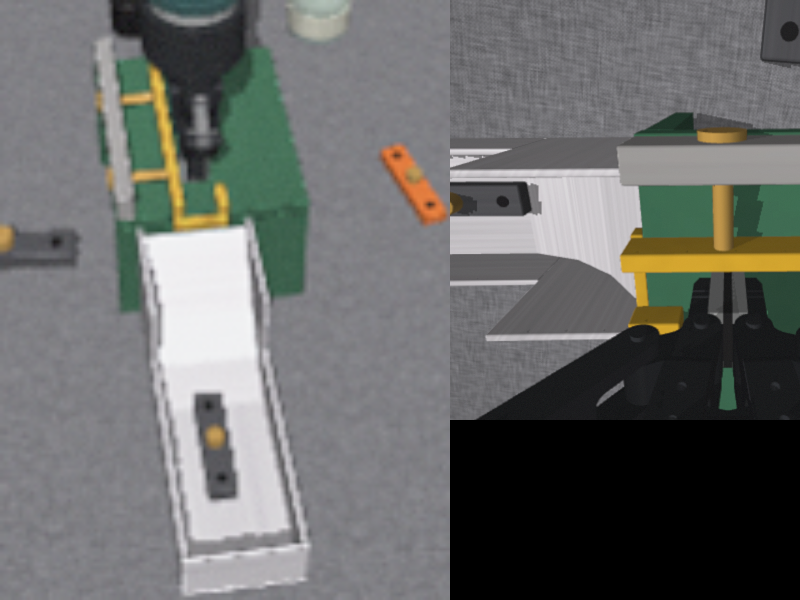

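The bar has dropped into the tray (crop (215,445)). I'll lift clear and check that it rests on the floor.

```bash
python3 -m handwheel '{"deltas":[[0, 0.003, -0.02, 0], [0, 0, -0.04, 0], [0, 0, -0.04, 0], [0, 0, 0, 0], [0, 0, 0, 0]]}' | egrep 'pos|contact';  python3 -m handwheel '{"deltas":[[0, 0, 0, 0], [0, 0, 0, 0], [0, 0, 0, 0], [0, 0, 0, 0], [0, 0, 0, 0]]}' | egrep 'clock|pos|contact'
python3 - <<'E'
from h import *
o=np.array([.56316,.01577]);a=.1904;x=np.array([np.cos(a),np.sin(a)]);y=np.array([-x[1],x[0]])
for i in range(2):
    d=grab('side'); r=(262,245,298,295); hsv=cv2.cvtColor(d['img'][r[1]:r[3],r[0]:r[2]],cv2.COLOR_RGB2HSV)
    m=hsv[...,2]<95; ys,xs=np.nonzero(m)
    k,l,s,c=cv2.connectedComponentsWithStats(m.astype(np.uint8)); j=1+np.argmax(s[1:,4]); ys,xs=np.nonzero(l==j)
    P=plane(d,np.c_[xs+r[0],ys+r[1]],.017)[:,:2]-o; Q=np.c_[P@x,P@y]*1e3; print(len(Q),Q.min(0),Q.max(0),Q.mean(0))
d=grab('scene'); e=d['img'].copy(); save(d,'pics/s8.png')
E
```

```text
position: [0.5778, -0.0229, 0.2398]
contact_force: [1.4, -1.0, 0.9]
clock: 15.98
position: [0.5757, -0.0224, 0.2357]
contact_force: [0.6, 0.1, -0.0]
95 [  3.14774949 139.883508  ] [ 22.83101397 196.3080124 ] [ 12.97850156 172.31275445]
93 [  3.14774949 139.883508  ] [ 22.83101397 196.66507911] [ 13.09673039 172.82721567]
```

The bar is at rest in the tray, with its front end at station y of about 197 mm and x of 3 to 23 mm. The arm is clear and nothing else was touched.

```bash
python3 -c "from rig import ticket; print(ticket.sign_off())"
```

```text
the job is handed in; nothing more can be done
None
```

The crossbar was pressed flat along the guide at about 7.5 N for about 1 s, then pushed endwise through the gap; it dropped down the chute and rests in the tray, and the job was handed in at about 16 s.

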